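# Shut the sliding-lid case and knock its locking peg home

## Robot

A 6-joint arm with a two-finger parallel gripper is mounted at the origin on a cart in front of the work surface, level with it; the furniture and walls round the work are solid. World frame = base frame: x ahead of the robot, y to its left, z up, the work surface at z = 0. Lengths are in m, angles in rad, forces in N, time in s.
With the tool pointing down it reaches from about 0.35 to 0.8 m from the base axis. Payload 7.3 kg.
Tool frame: the origin (TCP) lies between the finger pads; the fingertips stand 25 mm ahead of it and the grasp point (between the pads) lies 6 mm ahead of it (r.tip_extent is the distance from the TCP to the fingertips, in m); z points along the fingers, y is the line along which they close (so a half turn about z gives the same grasp; the last joint's range is limited). The gripper opens to 85 mm and grips with 20 to 120 N. Pads are 22 mm wide; open, the fingers measure 114 mm over their backs; the gripper's body (76 mm by 85 mm) begins 54 mm behind the grasp point. The pads swing forward as they close: fully open they stand 13 mm farther back than shut.
Start: joints at [1.188, 0.342, 1.524, -0, 1.275, -0.146], TCP at [0.123, 0.51, 0.256] pointing down, gripper open.
Joint ranges: [-2.53, 2.53], [-0.77, 2.02], [0.04, 2.7], [-1, 4.14], [0.28, 2.66], [-3.11, 3.11]. Speed limits (rad/s): [2.57, 2.57, 3.14, 3.14, 3.14, 3.14].

## Interface

Orientations are given as a unit quaternion [x, y, z, w].
In Python, from workcell import r, command_gripper, optics gives the robot as it stands. The module is installed in compiled form; this text tells all that it offers. Calls block until the motion is done:
- r.reach(position, orientation): joint-space move of the TCP to a pose.
- r.move_straight(position, orientation=None, speed=0.15, max_force=None): straight line of the TCP; orientation=None keeps the orientation; speed is the mean speed in m/s. With max_force (N) it stops when the force on the tool has changed by that much, and returns True; else False.
- r.movej(angles): joint-space move.
- command_gripper(opening, force=None): finger opening in m; force is the grip in N (None keeps the last); returns when the fingers have stopped.
- r.hold(seconds).
- r.solve_ik(position, orientation): joint angles nearest the present ones, or None.
- r.read_state(): the state.
- optics.get_image(name): name is "side" or "top" or "wrist"; returns (picture, depth): 384x512x3 uint8, red, green, blue; 384x512 float32, m along the optical axis (not along the pixel's ray), 0 where there is no reading.
- optics.camera_model(name): a dict with "K" (3x3 intrinsics, pixels), "R" (3x3) and "t" (3): a world point X has camera coordinates R X + t; the wrist camera has in their place "tool_from_camera" (4x4, takes a point from camera to tool coordinates, whose origin is the TCP and whose axes are the flange's). Camera axes: x right, y down, z forward; pixel columns grow to the right and rows downward; lengths in m; the calibration is good to about 2 mm. A picture is of the moment at which its call begins: read the wrist's pose just before it. camera_model takes no time and is no camera call.
A pose or a line that the arm cannot do raises r.PlanningError and nothing moves.
- r.finish_job(): hands the job in; it is judged then, once.
The state is a dict: "time_s": time; "joint_positions": joint angles; "dq": joint speeds; "tau": joint torques, N m; "eef_pos": TCP position; "eef_rot": TCP orientation; "contact_force": force on the tool from outside, world axes, zero at the start; "torque": the same for the moment, N m; "grip_width": finger opening in m; "grip_force": force on a finger pad.
Only numpy, scipy, OpenCV 4.12 (cv2) and the standard library are available. Lean on these libraries where they do the work, as an engineer would, in place of code of your own. Each camera call takes 0.05 s, during which the arm holds its last target. There are 200 camera calls.

## Task

Push the wooden case's sliding lid fully home, until it wedges tight under the bridge. Then take the steel kitchen pounder and knock the sprung locking peg on the bridge fully down with it in one or more brisk blows (not a slow press; no fingers on the peg). Finally stand the pounder back upright on its disc on the bare worktop, clear of the case, and let go; leave the other things where they are.

Things in the scene. Friction and masses are not known exactly. Their poses are not given: they have to be found in the camera images.
- case: Pale wooden case 170 (x) by 110 (y) by 80 mm high, fixed in place. Origin: centre of its underside on the worktop; z up; x = the way the lid closes, away from the robot within 0.5 rad. A wooden bridge (x 45 to 85 mm, full width, top 104 mm up) carries the peg at x = 65 mm, y = 0. Stands ahead of the robot, a little to the left.
- lid (a joint): Travel of the flat sliding lid in m along the case's +x: 0 = most open (sticking out 63 mm past the case's near end), 0.065 = fully home (hard stop). Starts between 0 and 0.03, stays where it is left; takes about 4 N at first, rising to about 7 N as the taper tightens.
- lid_push (a point): Middle of the near (-x) face of the upright batten on the lid's near edge, 90 mm above the worktop; the face to push. Batten: 72 mm wide (y), 12 mm thick (x), from the lid's top (76 mm up) to 106 mm up; its near face is flush with the lid's edge. With the lid home the face is at x = -83 mm in the case's frame.
- peg (a joint): How far the upright steel peg is driven down, in m: 0 = up (start), 0.022 = fully down, head seated on the bridge (hard stop). Sprung upward but tight in its bore: stays where it is left. Takes 6 N at first, 8 N at the end. Drive it only once the lid is home. A blow counts if the pounder drives the peg faster than 0.04 m/s.
- peg_top (a point): Centre of the top of the peg's flat round head (28 mm across, 8 mm thick); 134 mm above the worktop at the start, 112 mm when fully down. Nothing within 60 mm of the peg is then higher.
- pounder: Kitchen pounder (upright-handled mallet), about 0.32 kg: flat round steel disc 62 mm across, 22 mm thick; round wooden handle 24 mm thick on its centre (straight from 38 to 112 mm above the underside), 30 mm top knob, total height 130 mm. Stands on its disc, far left or on the right. Origin: centre of the disc's underside, the striking face; z up along the handle.
- capsule: Small gold-coloured coffee capsule, 37 mm across, 28 mm high, behind the work near the middle; leave alone. Origin: centre of its underside.
- remote: Black remote control, 167x46x19 mm, lying lengthwise, pointing away from the robot, at the near edge of the work, right of the middle; leave alone. Origin: centre of its underside.
- tumbler: Clear-white tumbler, 73 mm across, 94 mm high, standing on the right or far left, where the pounder is not; leave alone. Origin: centre of its underside.
- spice_jar: Spice jar with a green lid, 46 mm across, 106 mm high, behind the work; leave alone. Origin: centre of its underside.
Things that resemble listed ones, but are neither listed nor needed, are in the scene too. Leave any blue or orange look-alike of the pounder alone.

How it is judged:
On the way, in this order (a step that is already met when the one before it is completed fails the run):
1. the lid is pushed home, within 4 mm of its stop (value of joint lid above 0.061 m), for 0.2 s.
2. the pounder strikes the peg and drives it down at more than 0.04 m/s (velocity of joint peg above 0.04 m/s and contact force between pounder and peg above 0.5 N).
At the end, for the whole second after the job is handed in: The lid is within 4 mm of its stop, the peg within 3 mm of fully down, and the pounder stands upright (within 0.1 rad) on its disc on the worktop itself (underside lower than 6 mm), at rest and not touching the case (value of joint lid above 0.061 m and value of joint peg above 0.019 m and height (world z) of pounder below 0.006 m and angle between pounder's own z axis and vertical below 0.1 rad and linear speed of pounder below 0.02 m/s and contact force between pounder and case below 0.1 N).
It fails at once if the peg is driven more than 5 mm while the lid is more than 5 mm short of its stop (value of joint peg above 0.005 m and value of joint lid below 0.06 m).
It fails at once if the fingers press on the peg (more than 2 N) (contact force between the fingers and peg above 2 N).
It fails at once if another thing is moved by more than 30 mm (distance of any of capsule, remote, tumbler, spice_jar from where it was at the start of the episode above 0.03 m).
It also fails if it takes over 59 s, if anything falls off the work surface, if the arm or the gripper's body presses on something with over 40 N, if the wrist force passes 120 N, or if a joint passes its speed limit or range.

## Working session

There is one attempt and no reset: what is moved stays moved. The work goes in short steps, each a Python script; the robot and the scene stay as the last script left them, time stands still between calls to the robot, and variables do not carry over. Pictures are saved under pics/ and viewed, at most 10 in all, crops included, and the job is handed in when it is done.

```bash
mkdir -p pics; cat > h.py <<'E'
import numpy as np, cv2
from workcell import r, command_gripper, optics
def cloud(name):
    s=r.read_state(); im,d=optics.get_image(name); m=optics.camera_model(name); K=m["K"]
    v,u=np.mgrid[:384,:512]
    P=np.stack([(u-K[0][2])/K[0][0]*d,(v-K[1][2])/K[1][1]*d,d],-1)
    W=(P-np.array(m["t"]))@np.array(m["R"]); W[d==0]=np.nan
    return im,W
E
python3 - <<'E'
from h import *
a=[]
for n in ("top","side"):
    im,W=cloud(n); np.savez(f"pics/{n}.npz",im=im,W=W); a.append(im)
    cv2.imwrite(f"pics/{n}.png",cv2.resize(im[:,:,::-1],(800,600)))
s=r.read_state(); print(s["time_s"],s["eef_rot"],s["contact_force"],r.tip_extent)
E
```

```text
0.1 [ 1.18150475e-01  9.92995461e-01 -6.64254972e-04 -1.96134044e-04] [ 0.285443   -0.73937121  0.33578193] 0.025
```

View pics/top.png

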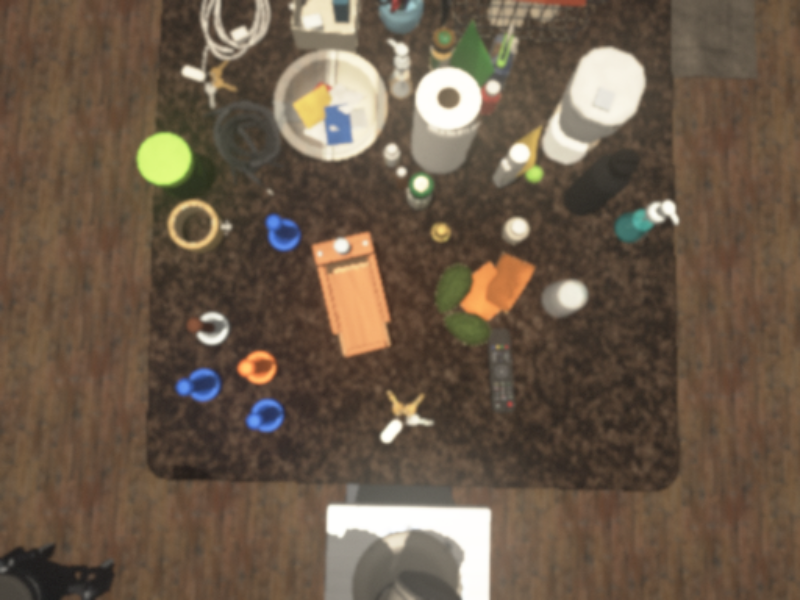

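View pics/side.png

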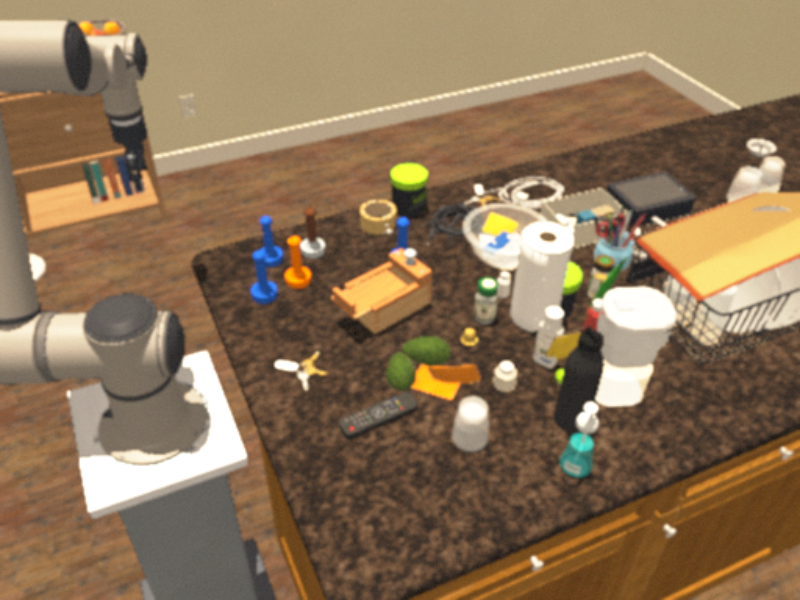

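The top view shows the case with its bridge and peg at about (342,245) and the batten end at (365,345). The steel pounder with its brown handle is at (212,328), and there are orange and blue look-alikes at (258,367), (203,385), (266,415) and (283,234). Next I'll measure positions from depth.

```bash
python3 - <<'E'
from h import *
for n,box in (("top",None),("side",None)):
    z=np.load(f"pics/{n}.npz"); W=z["W"]; im=z["im"]
    if n=="top":
        def sel(u0,u1,v0,v1,a,b):
            w=W[int(v0*.64):int(v1*.64),int(u0*.64):int(u1*.64)].reshape(-1,3); return w[(w[:,2]>a)&(w[:,2]<b)]
    else: continue
    for nm,args in dict(bridge=(300,385,228,280,.098,.112),peg=(320,365,230,262,.122,.145),batten=(330,400,315,365,.095,.115),case=(300,400,230,362,.06,.12),
       disc=(190,232,308,348,.012,.032),knob=(180,225,310,340,.11,.14),low=(150,320,200,440,.012,.2)).items():
        w=sel(*args)
        if len(w)==0: print(nm,0);continue
        c=w[:,:2].astype(np.float32); print(nm,len(w),w.mean(0).round(4),"minAreaRect",[np.round(x,4) for x in cv2.minAreaRect(c)],"circ",np.round(cv2.minEnclosingCircle(c)[0],4),round(cv2.minEnclosingCircle(c)[1],4))
    # all obstacles blobs
    for nm,(u,v) in dict(pd=(212,328),orange=(258,367),blue1=(203,385),blue2=(266,415),blue3=(283,234),tan=(193,225),keys=(403,405)).items():
        w=sel(u-22,u+22,v-22,v+22,.008,.2); print(nm,len(w),w.mean(0).round(3),w.min(0).round(3),w.max(0).round(3))
S=np.load("pics/side.npz"); W=S["W"]
def ss(u0,u1,v0,v1,a,b):
    w=W[int(v0*.64):int(v1*.64),int(u0*.64):int(u1*.64)].reshape(-1,3); return w[(w[:,2]>a)&(w[:,2]<b)]
for nm,args in dict(disc=(296,330,235,260,.008,.03),handle=(300,322,205,235,.04,.14),peg=(398,422,245,265,.115,.145),batten=(328,380,270,330,.08,.115),bridge=(380,440,250,290,.09,.112)).items():
    w=ss(*args); print("side",nm,len(w),w.mean(0).round(4) if len(w) else 0,w.min(0).round(3) if len(w) else 0,w.max(0).round(3) if len(w) else 0)
E
```

```text
bridge 433 [0.6392 0.139  0.1031] minAreaRect [array([0.6408, 0.1396]), array([0.0403, 0.1094]), np.float64(15.3219)] circ [0.643  0.1403] 0.0569
peg 75 [0.6404 0.1391 0.1324] minAreaRect [array([0.6404, 0.1393]), array([0.0255, 0.0256]), np.float64(67.9633)] circ [0.6407 0.1396] 0.0138
batten 106 [0.4565 0.0901 0.1046] minAreaRect [array([0.4566, 0.0901]), array([0.0119, 0.0715]), np.float64(14.8029)] circ [0.4578 0.0905] 0.0359
case 2425 [0.5538 0.1162 0.0824] minAreaRect [array([0.5558, 0.1167]), array([0.2177, 0.1101]), np.float64(15.1617)] circ [0.5577 0.1175] 0.1178
disc 227 [0.4877 0.3906 0.0218] minAreaRect [array([0.4883, 0.3945]), array([0.0552, 0.0597]), np.float64(85.2905)] circ [0.4895 0.3975] 0.0314
knob 95 [0.4889 0.396  0.1267] minAreaRect [array([0.489 , 0.3978]), array([0.0268, 0.0278]), np.float64(27.6067)] circ [0.4891 0.3977] 0.0149
low 2440 [0.5093 0.3494 0.052 ] minAreaRect [array([0.5228, 0.3652]), array([0.3118, 0.4147]), np.float64(77.2163)] circ [0.5159 0.3616] 0.2386
pd 387 [0.488 0.391 0.053] [0.459 0.367 0.009] [0.518 0.423 0.132]
orange 356 [0.415 0.295 0.054] [0.385 0.27  0.008] [0.444 0.326 0.133]
blue1 400 [0.379 0.402 0.053] [0.349 0.377 0.008] [0.407 0.433 0.134]
blue2 366 [0.326 0.276 0.055] [0.292 0.252 0.011] [0.353 0.312 0.134]
blue3 366 [0.676 0.261 0.054] [0.651 0.234 0.008] [0.712 0.296 0.133]
tan 376 [0.696 0.449 0.04 ] [0.648 0.399 0.009] [0.737 0.485 0.053]
keys 2 [ 0.351 -0.002  0.01 ] [ 0.337 -0.017  0.008] [0.366 0.013 0.011]
side disc 125 [0.4866 0.3898 0.0201] [0.454 0.366 0.008] [0.546 0.446 0.03 ]
side handle 111 [0.4858 0.3957 0.1049] [0.473 0.382 0.058] [0.502 0.415 0.136]
side peg 44 [0.6375 0.139  0.1332] [0.624 0.127 0.116] [0.653 0.156 0.144]
side batten 353 [0.4937 0.1067 0.0883] [0.439 0.047 0.08 ] [0.575 0.18  0.114]
side bridge 263 [0.6359 0.1319 0.1037] [0.605 0.081 0.09 ] [0.671 0.199 0.112]
```

```bash
cat >> h.py <<'E'
yaw=np.deg2rad(15.1); ax=np.array([np.cos(yaw),np.sin(yaw)]); peg=np.array([.6405,.1393]); face=np.array([.4508,.0885])
f=np.deg2rad(97.55); Q=[np.cos(f),np.sin(f),0,0]
def st():
    s=r.read_state(); print(round(s["time_s"],2),np.round(s["eef_pos"],4),np.round(s["contact_force"],1),round(s["grip_width"],4),round(s["grip_force"],1)); return s
def p(xy,z): return [float(xy[0]),float(xy[1]),z]
E
python3 - <<'E'
from h import *
print(r.solve_ik(p(face-.045*ax,.112),Q), r.solve_ik([.489,.398,.1],Q), r.solve_ik(p(peg,.2),Q))
command_gripper(0.0,60)
r.reach(p(face-.045*ax,.2),Q); st()
r.move_straight(p(face-.045*ax,.112)); st()
print(r.move_straight(p(face-.014*ax,.112),speed=.1,max_force=12)); st()
print(r.move_straight(p(face+.06*ax,.112),speed=.05,max_force=16)); s=st()
print("tip along axis from peg",(np.array(s["eef_pos"][:2])-peg)@ax)
r.hold(.3)
im,W=cloud("top"); w=W[185:240,200:265].reshape(-1,3); w=w[(w[:,2]>.098)&(w[:,2]<.115)]
print("batten?",[len(w)])
cv2.imwrite("pics/push.png",cv2.resize(im[140:240,180:280,::-1],(500,500)))
E
```

```text
[ 9.26134239e-04  3.41373873e-01  2.00676076e+00 -4.44089210e-16
  7.93458023e-01 -1.83341491e+00] [ 5.61689851e-01  6.80823929e-01  1.40598131e+00 -4.44089210e-16
  1.05478742e+00 -1.27265119e+00] [ 9.73288192e-02  6.26709734e-01  1.20938305e+00 -4.44089210e-16
  1.30549987e+00 -1.73701222e+00]
2.76 [0.4074 0.0772 0.2001] [-0.2  0.5  0. ] -0.0 0.0
3.49 [0.4078 0.077  0.1125] [ 0.1 -0.7  0.3] -0.0003 0.0
False
3.95 [0.4371 0.0849 0.1123] [-0.2 -0.2 -0. ] -0.0004 0.0
True
4.99 [0.4879 0.0988 0.1113] [-0.2  0.2 -0.8] 0.0002 0.0
tip along axis from peg -0.15786156686356528
batten? [0]
```

View pics/push.png

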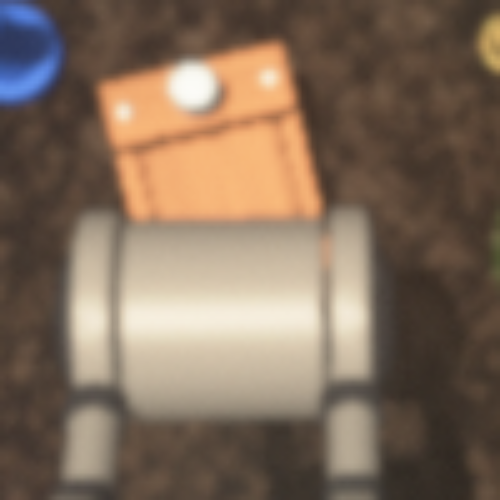

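The arm hides the batten in this crop; the peg is at (195,88). The stop position, tool 158 mm from the peg, fits a lid that is home. I'll push once more to confirm, back off, and measure.

```bash
python3 - <<'E'
from h import *
e=np.array(r.read_state()["eef_pos"][:2])
print(r.move_straight(p(e+.015*ax,.112),speed=.04,max_force=25)); s=st()
r.hold(.3); s=st()
print("tip",(np.array(s["eef_pos"][:2])-peg)@ax)
r.move_straight(p(e-.04*ax,.112)); r.move_straight(p(e-.04*ax,.24),speed=.25)
command_gripper(.06,60)
P=np.array([.489,.3977]); r.reach(p(P,.24),Q); st()
im,W=cloud("top"); w=W[180:245,190:270].reshape(-1,3); w=w[(w[:,2]>.098)&(w[:,2]<.115)]
q=(w[:,:2]-peg)@ax; b=q<-.1
c=cv2.minAreaRect(w[b][:,:2].astype(np.float32)); print(b.sum(),c,"face in case x",.065+(np.array(c[0])-peg)@ax-.006)
E
```

```text
True
5.59 [0.488  0.099  0.1108] [0.4 0.2 0.3] 0.0001 0.0
5.89 [0.4878 0.099  0.1105] [-0.8 -0.1  0.3] 0.0006 0.0
tip -0.15791853668311917
8.76 [0.4894 0.3965 0.2401] [ 0.5 -0.1  0.1] 0.0601 0.0
105 ((0.503686249256134, 0.10285820066928864), (0.012030317448079586, 0.07043016701936722), 14.949795722961426) face in case x -0.08258318489983574
```

The lid is home: its face measures -82.6 mm against a nominal -83. Now I'll grasp the pounder.

```bash
python3 - <<'E'
from h import *
P=np.array([.489,.3977])
print(r.move_straight(p(P,.098),speed=.15,max_force=10)); st()
command_gripper(0.0,90); s=st(); z0=s["eef_pos"][2]
r.move_straight(p(P,.27),speed=.2); st()
r.reach(p(peg,.27),Q); s=st(); print("z0",z0)
im,W=cloud("side"); cv2.imwrite("pics/held.png",cv2.resize(im[100:260,180:340,::-1],(600,600)))
w=W[100:200,200:330].reshape(-1,3); w=w[(np.hypot(*(w[:,:2]-peg).T)<.045)&(w[:,2]>.145)&(w[:,2]<.21)]
print(len(w),w[:,2].min() if len(w) else 0,w.mean(0))
E
```

```text
False
9.91 [0.4896 0.3979 0.0991] [ 1.1 -0.4 -0.7] 0.06 0.0
10.34 [0.4893 0.3982 0.0988] [-1.   1.3  4.4] 0.0222 87.7
11.35 [0.4884 0.3972 0.2682] [ 0.  -0.3 -3.4] 0.0221 88.1
12.5 [0.64   0.1407 0.2698] [-0.6  0.3 -3.9] 0.0221 88.1
z0 0.09884668493533133
198 0.17163673910582444 [0.63211105 0.13145787 0.19302855]
```

View pics/held.png

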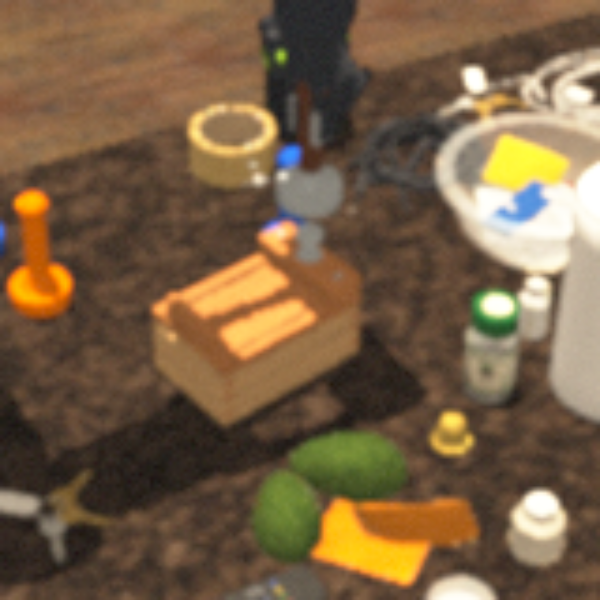

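The pounder is held upright, its disc at (310,190) right above the peg at (310,240). Next is the strike.

```bash
python3 - <<'E'
from h import *
o=.0988
r.move_straight(p(peg,.134+.022+o)); r.hold(.2); st()
print(r.move_straight(p(peg,.1125+o),speed=.2)); s=st(); print("under",s["eef_pos"][2]-o)
r.move_straight(p(peg,.112+.02+o)); st()
print(r.move_straight(p(peg,.107+o),speed=.12,max_force=35)); s=st(); print("under",s["eef_pos"][2]-o)
r.move_straight(p(peg,.18+o),speed=.2)
e=peg-.1*ax; r.move_straight(p(peg+np.array([-.1,.12]),.29),speed=.25); st()
im,W=cloud("top"); w=W[135:185,195:250].reshape(-1,3)
w=w[(np.hypot(*(w[:,:2]-peg).T)<.016)]; print(len(w),np.nanmedian(w[:,2]),np.nanmax(w[:,2]))
cv2.imwrite("pics/struck.png",cv2.resize(im[120:260,100:260,::-1],(640,560)))
im,W=cloud("side"); cv2.imwrite("pics/struck_s.png",cv2.resize(im[100:260,180:340,::-1],(600,600)))
E
```

```text
13.0 [0.6406 0.1398 0.2555] [ 0.3 -1.  -2.4] 0.022 88.1
False
13.37 [0.6406 0.1393 0.2118] [ 0.2  0.2 -2.5] 0.022 88.4
under 0.11304098881713837
13.65 [0.641  0.1393 0.2318] [ 0.4  0.2 -2.4] 0.0223 88.3
True
13.93 [0.6427 0.1397 0.2104] [-0.7  0.4 15.8] 0.0219 89.1
under 0.11158611839343713
15.21 [0.5409 0.2585 0.2892] [ 0.7 -0.4 -2.2] 0.0221 88.1
93 0.1098160687512537 0.11688499502195979
```

View pics/struck_s.png

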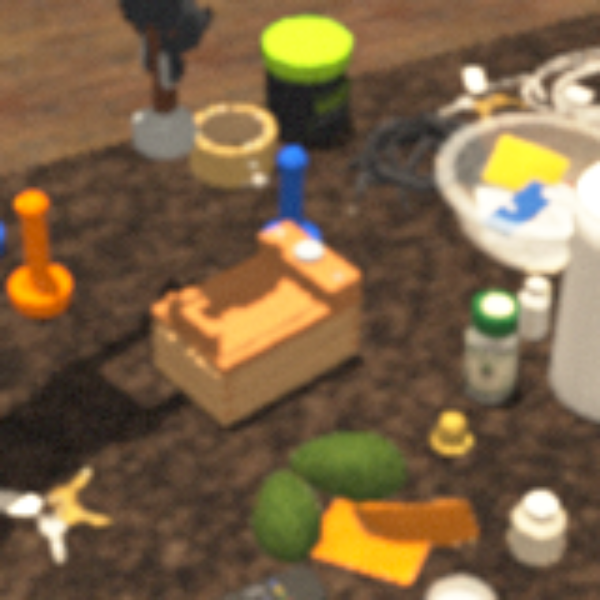

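The peg head at (308,250) is seated flush at about 0.111 m, and the lid is still home. I'll put the pounder back where it started.

```bash
python3 - <<'E'
from h import *
P=np.array([.489,.3977]); o=.0988
r.reach(p(P,.25),Q); r.move_straight(p(P,.125),speed=.15)
print(r.move_straight(p(P,o-.004),speed=.02,max_force=6)); s=st()
command_gripper(.06,20); st()
r.move_straight(p(P,.26),speed=.12); r.hold(.3)
r.reach([.40,.20,.28],Q); r.hold(.3); st()
for n in("top","side"):
    im,W=cloud(n)
    if n=="top":
        w=W[190:230,110:155].reshape(-1,3)
        for a,b in((.012,.032),(.115,.14)):
            c=w[(w[:,2]>a)&(w[:,2]<b)]; print(len(c),np.nanmedian(c[:,2]),cv2.minEnclosingCircle(c[:,:2].astype(np.float32)))
    else: cv2.imwrite("pics/end.png",cv2.resize(im[100:260,140:300,::-1],(600,600)))
E
```

```text
True
18.13 [0.4889 0.3978 0.0988] [-0.4  0.6  5.7] 0.0219 89.0
18.58 [0.488  0.3972 0.0971] [-0.1 -0.2  0.1] 0.0601 0.0
21.57 [0.4003 0.2006 0.2796] [ 0.3 -0.4  1. ] 0.06 0.0
226 0.02119946430007378 ((0.48826953768730164, 0.3974873125553131), 0.03154335543513298)
94 0.12739296241593648 ((0.489266037940979, 0.3975242078304291), 0.0153240617364645)
```

View pics/end.png

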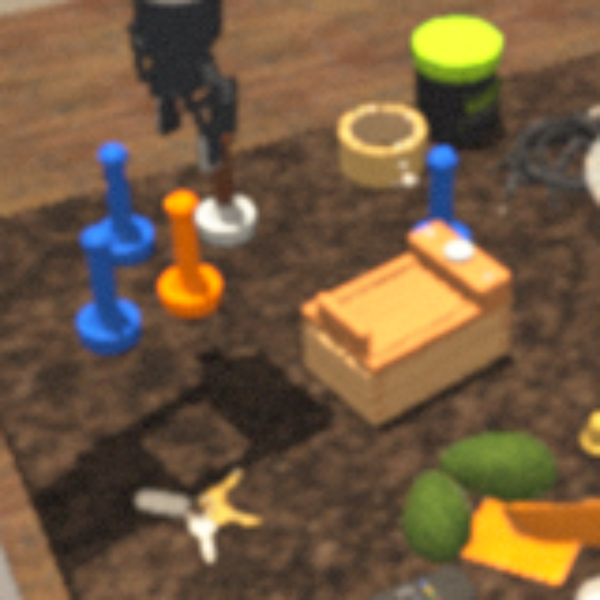

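The pounder stands upright at (225,218), the lid is home, and the peg at (458,248) is seated. Handing in.

```bash
python3 -c "
from h import *
print(r.finish_job())"
```

```text
the job is handed in; nothing more can be done
None
```

The job is handed in: the lid is home, the peg was knocked down to its seat with the pounder (two blows), and the pounder stands upright back in its original spot; no verdict was returned.

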